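# Mount the turned spool on the finishing spindle

## Robot

A 7-joint arm with a two-finger parallel gripper is mounted at the origin on the work surface. World frame = base frame: x ahead of the robot, y to its left, z up, the work surface at z = 0. Lengths are in m, angles in rad, forces in N, time in s.
With the tool pointing down it reaches from about 0.35 to 0.9 m from the base axis. Payload 8.1 kg.
Tool frame: the origin (TCP) lies at the very end of the fingers, on their centre line; the grasp point (between the pads) lies 19 mm behind it (grasp_offset is the distance from the TCP to the grasp point, in m); z points along the fingers, y is the line along which they close (so a half turn about z gives the same grasp; the last joint's range is limited). The gripper opens to 92 mm and grips with 3 to 60 N. Pads are 19 mm wide; open, the fingers measure 130 mm over their backs; the gripper's body (75 mm by 190 mm) begins 47 mm behind the grasp point.
Start: joints at [-1.242, 0.434, 0.025, 1.573, -0.012, 1.134, -0.075], TCP at [0.262, 0.568, 0.227] pointing down, gripper open.
Joint ranges: [-2.62, 2.62], [-0.44, 2.09], [-1.27, 1.32], [0.08, 2.57], [-1.32, 4.46], [0.12, 2], [-2.74, 2.74]. Speed limits (rad/s): [2.22, 2.22, 3.01, 3.01, 3.14, 3.14, 3.14].

## Interface

Orientations are given as a rotation vector (axis times angle).
In Python, from cell import observe, get_image, camera_params, sign_off, silhouettes, grasp_offset gives the robot as it stands. The module is installed in compiled form; this text tells all that it offers.
- The arm moves only by the tool jog_arm, never from a script. Its argument "motion" is a list that holds one entry, the list of rows, each a list of 7 numbers: the shift along the tool's x, y, z in m, then the turn, a rotation vector about the tool's x, y, z in rad, then the closure, from -1 (fully open) to 1 (shut), so that 0 is half open. In form: [[[dx, dy, dz, wx, wy, wz, hand], ...]]. A call has 1 to 10 rows; each row is the pose to reach, as a shift and turn from the pose commanded when the call began, along the tool's axes at that moment; what a row does not reach only later rows make up. A row lasts 1/12 s, in which the tool goes at most 41.7 mm and 7.16 degrees, less where a joint would pass 70% of its speed; a pose out of reach is approached as far as the arm can. A call with a gripper value outside its range is refused whole. The fingers move at their own pace and stop on an object; "force" is the grip in N (left out, the last holds). Time passes only in rows, so rows that repeat a pose let the fingers close. It gives the time, the measured TCP pose, the force, the opening and the grip force at its end, in the units of the state.
- observe(): the state, without advancing time (a new reading comes with each control period).
- get_image(name): name is "scene" or "side" or "wrist"; returns the picture (480x640x3 uint8, red, green, blue); there is no depth.
- camera_params(name): a dict with "vertical_fov" (degrees; the focal length in pixels is half the picture's height over the tangent of half this angle, whatever the lens; pixels are square), "cx", "cy" (the principal point, pixels), "T" (4x4, takes a point from camera to world coordinates). Camera axes: x right, y down, z forward; pixel columns grow to the right and rows downward; lengths in m; the calibration is good to about 2 mm. A picture is of the moment at which its call begins: read the wrist's pose just before it. camera_params takes no time and is no camera call; for the wrist camera it gives the pose at the moment of the call.
- sign_off(): hands the job in; it is judged then, once.
Trained networks look in the newest picture that a camera, given by its name, has taken for a name from the list of things; names that differ only in an ending like _2 or _b are one class to them, and where a whole thing is asked for, a point or a joint stands for the part that bears it (a point fixed in the world has none). Each returns a list of dicts, best first, with "p" (0 to 1); they miss things now and then, are a little off and sometimes report something else, mostly with a low value. They report only what shows in the picture. A call takes as long as a camera call. They do not tell look-alikes from the thing itself.
- silhouettes(query, camera): "mask" (480x640 bool, what is visible of it) and "pixel" ([column, row] in pixels, amid what is visible of it).
The state is a dict: "clock": time; "joints": joint angles; "dq": joint speeds; "joint_efforts": joint torques, N m; "position": TCP position; "ee_rot": TCP orientation; "force": force on the tool from outside, world axes, zero at the start; "ft_torque": the same for the moment, N m; "width": opening from 0.0 (shut) to 1.0 (fully open); "gripper_force": force on a finger pad.
Only numpy, scipy, OpenCV 4.12 (cv2) and the standard library are available. Lean on these libraries where they do the work, as an engineer would, in place of code of your own. Each camera call takes 0.05 s, during which the arm holds its last target. There are 200 camera calls.

## Task

Pick up the tall, flanged wooden spool standing loose on the bench and thread it over the bare upright spindle, setting it down (not dropping it) until it sits flat on the stand's base, then let go. The other stand is already occupied; leave the short spool and the plain sleeve standing where they are.

Things in the scene. Friction and masses are not known exactly. Their poses are not given: they have to be found in the camera images.
- spool: The spool to mount: turned brown wood, 70 mm tall, loose, standing upright on the bench (the identical spool already on the other stand is not loose). A flange at each end, 52 mm in diameter and 14 mm thick, joined by a 40 mm barrel; a straight through bore of 28 mm along its axis. About 90 g; either end may be up. Origin: the middle of its axis, 35 mm above its foot; z along its axis. Easily gripped across the rim of its upper flange.
- stand: The empty finishing stand, fixed to the bench: a flat dark steel disc, 90 mm in diameter and 12 mm thick, with one bare upright bright metal spindle at its centre, 10 mm in diameter, rising 80 mm above the disc's top (its tip 92 mm above the bench; the top 10 mm tapers to 4 mm in diameter). Origin: centre of the disc's underside, at bench level; z up along the spindle. A second stand just like it nearby already carries a spool.
- short_spool: Bystander to leave alone: same wood, same flanges and bore as the spool but only 36 mm tall, loose, standing on the bench. Origin: centre of its underside; z up.
- sleeve: Bystander to leave alone: a plain tube without flanges, same wood, 40 mm in outer diameter, 28 mm bore, 70 mm tall, loose, standing on the bench. Origin: centre of its underside; z up. A solid pointed wooden finial, 72 mm tall and 48 mm wide, stands about as well; loose pieces and stands keep at least 100 mm between centres.
Mind the look-alikes: they are no part of the job. Leave any green look-alike of the spool alone.

How it is judged:
By the outcome, as a careful person would: the job done as asked, in the order asked, and still so for the second after the job is handed in, with the robot touching nothing.
It also fails if it takes over 38 s, if anything falls off the work surface, if the arm or the gripper's body presses on something with over 40 N, if the wrist force passes 120 N, or if a joint passes its speed limit or range.

## Working session

There is one attempt and no reset: what is moved stays moved. The work goes in short steps, Python scripts to look and compute and a tool call to move; the robot and the scene stay as the last step left them, time stands still between calls to the robot, and variables do not carry over. Pictures are saved under pics/ and viewed, at most 10 in all, crops included, and the job is handed in when it is done.

Besides the shell and the picture viewer there is one more tool, called as a command line: name --argument value ..., lists and objects as JSON in quotes. jog_arm: Moves the arm, as the interface text tells. Its arguments: {"type":"object","properties":{"motion":{"type":"array"},"force":{"type":"number"}},"required":["motion"]}

```bash
mkdir -p pics
cat > h.py <<'E'
from cell import *
import numpy as np, cv2
from scipy.spatial.transform import Rotation as R
def ray(cam,px):
    p=camera_params(cam); f=240/np.tan(np.radians(p["vertical_fov"])/2); T=np.array(p["T"])
    d=T[:3,:3]@np.array([(px[0]-p["cx"])/f,(px[1]-p["cy"])/f,1]); return T[:3,3],d
def atz(cam,px,z):
    o,d=ray(cam,px); return o+d*(z-o[2])/d[2]
def proj(cam,P):
    p=camera_params(cam); f=240/np.tan(np.radians(p["vertical_fov"])/2); T=np.array(p["T"])
    q=(np.atleast_2d(P)-T[:3,3])@T[:3,:3]; return q[:,:2]/q[:,2:]*f+[p["cx"],p["cy"]]
def save(name,img): cv2.imwrite(name,img[:,:,::-1])
E
python3 - <<'E'
from h import *
a=get_image("scene");b=get_image("side")
save("pics/a.png",cv2.resize(np.vstack([a,b]),(450,600) if 0 else (400,600)))
save("pics/a.png",a);save("pics/b.png",b)
for c in("scene","side"):
  p=camera_params(c);print(c,p["vertical_fov"],np.round(p["T"],3).tolist())
  for q in("spool","stand","short_spool","sleeve"):
    for d in silhouettes(q,c): print(q,round(d["p"],2),d["pixel"],d["mask"].sum(),np.round(atz(c,d["pixel"],.035),3))
print(observe())
E
```

```text
scene 50.149548805573254 [[0.748, 0.411, -0.522, 0.953], [0.664, -0.472, 0.58, -0.489], [-0.008, -0.78, -0.625, 0.631], [0.0, 0.0, 0.0, 1.0]]
spool 0.78 [336.8, 229.9] 1042 [0.466 0.115 0.035]
spool 0.72 [301.2, 255.9] 1160 [0.467 0.014 0.035]
spool 0.63 [309.8, 204.6] 929 [0.371 0.144 0.035]
stand 0.73 [309.9, 352.5] 2448 [ 0.624 -0.137  0.035]
short_spool 0.81 [258.4, 309.4] 1020 [ 0.505 -0.127  0.035]
sleeve 0.68 [176.5, 362.1] 1327 [ 0.492 -0.276  0.035]
side 55.85508656770183 [[-0.998, -0.045, 0.048, 0.491], [-0.065, 0.748, -0.661, 0.521], [-0.006, -0.663, -0.749, 0.649], [0.0, 0.0, 0.0, 1.0]]
spool 0.86 [352.5, 296.0] 1375 [0.469 0.11  0.035]
spool 0.71 [414.8, 315.7] 1485 [0.371 0.141 0.035]
stand 0.56 [279.8, 204.5] 1343 [ 0.612 -0.091  0.035]
short_spool 0.7 [342.5, 202.1] 659 [ 0.492 -0.104  0.035]
sleeve 0.62 [340.8, 147.7] 629 [ 0.501 -0.272  0.035]
{'clock': 0.5, 'joints': array([-1.24158531,  0.43454251,  0.02498553,  1.57322822, -0.01161288,
        1.13397805, -0.07511451]), 'dq': array([ 0.00046839,  0.00187432, -0.0003687 , -0.00051911,  0.00027618,
       -0.00123238, -0.00031107]), 'joint_efforts': array([-1.14712206e-03, -6.67139125e+01,  9.83142816e-01, -3.14570761e+01,
       -6.06055465e-02,  3.38795444e-02,  7.42246243e-05]), 'position': array([0.26158755, 0.56762734, 0.2267043 ]), 'ee_rot': array([-6.73169584e-01, -3.06861688e+00,  1.62851273e-05]), 'force': array([-0.07375618, -0.09582812,  0.11227168]), 'ft_torque': array([-0.05822976,  0.00349349,  0.0733969 ]), 'gripper_force': 0.0, 'width': 0.9961936185851865}
```

View pics/a.png

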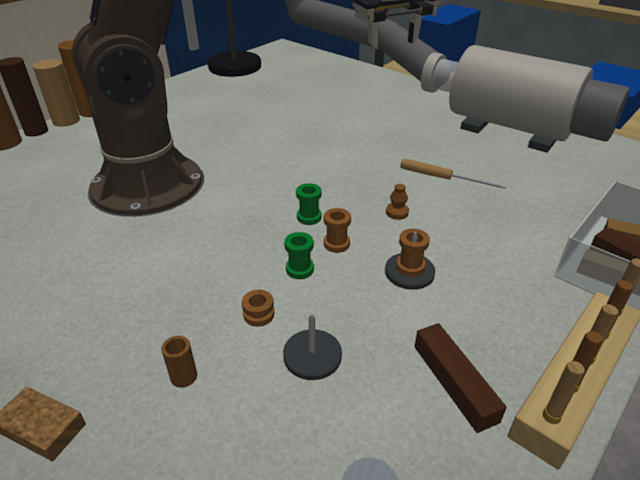

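View pics/b.png

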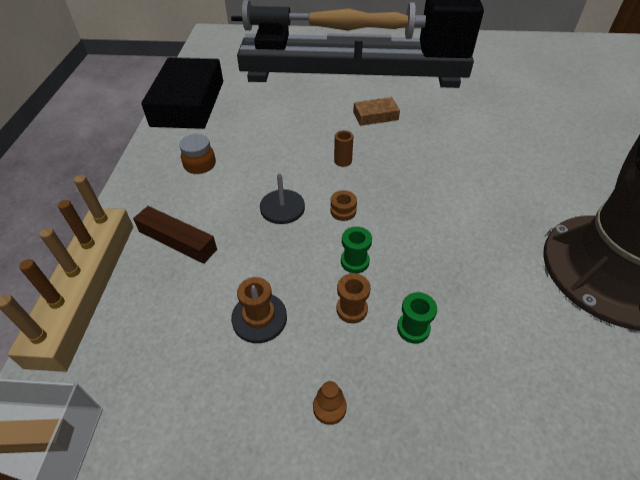

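Brown or brown-like spools in the scene view: (337,230) is brown, standing on bare bench. (414,250) is brown but on the occupied stand. (301,256) and (310,204) are green look-alikes. (258,309) is the short spool. (177,362) is the sleeve. The target is (337,230), which is (352,296) in the side view. The empty stand is at (312,352) in scene and (282,206) in side.

```bash
cat >> h.py <<'E'
from scipy.optimize import minimize
t=np.linspace(0,2*np.pi,40)
def render(cam,x,y,segs):
    m=np.zeros((480*4,640*4),np.uint8)
    for z0,z1,r in segs:
        P=np.vstack([np.c_[x+r*np.cos(t),y+r*np.sin(t),0*t+z] for z in(z0,z1)])
        cv2.fillConvexPoly(m,cv2.convexHull((proj(cam,P)*4+1.5).astype(np.int32)),1)
    return cv2.resize(m.astype(np.float32),(640,480),interpolation=cv2.INTER_AREA)
SP=[(0,.014,.026),(.014,.056,.020),(.056,.07,.026)]
ST=[(0,.012,.045),(.012,.082,.005),(.082,.092,.0035)]
def fit(masks,segs,x0):
    def c(v): 
        s=0
        for cam,m in masks:
            r=render(cam,v[0],v[1],segs); s+=1-np.minimum(r,m).sum()/np.maximum(r,m).sum()
        return s/len(masks)
    o=minimize(c,x0,method="Nelder-Mead",options=dict(initial_simplex=[x0,[x0[0]+.01,x0[1]],[x0[0],x0[1]+.01]],xatol=2e-4,fatol=1e-4))
    return o.x.round(4),round(o.fun,3)
E
python3 - <<'E'
from h import *
ims={c:get_image(c) for c in("scene","side")}
px={"spool":{"scene":(337,230),"side":(352,296)},"stand":{"scene":(310,352),"side":(280,204)}}
for q,segs,x0 in(("spool",SP,[.468,.112]),("stand",ST,[.615,-.12])):
  ms=[]
  for c in ims:
    d=min(silhouettes(q,c),key=lambda d:np.hypot(*(np.array(d["pixel"])-px[q][c])))
    ms.append((c,d["mask"].astype(np.float32))); print(q,c,fit(ms[-1:],segs,x0))
  print(q,fit(ms,segs,x0))
for p in((414,250),): print(atz("scene",p,.047))
crop=cv2.resize(ims["scene"][170:300,270:450],None,fx=4,fy=4,interpolation=cv2.INTER_CUBIC); save("pics/c.png",crop)
o=observe(); print(R.from_rotvec(o["ee_rot"]).as_matrix().round(3),camera_params("wrist"))
E
```

```text
spool scene (array([0.4662, 0.1138]), np.float64(0.079))
spool side (array([0.4685, 0.1142]), np.float64(0.064))
spool (array([0.4681, 0.1132]), np.float64(0.078))
stand scene (array([ 0.6107, -0.1189]), np.float64(0.061))
stand side (array([ 0.6125, -0.1175]), np.float64(0.087))
stand (array([ 0.6115, -0.1182]), np.float64(0.078))
[0.61681154 0.1474862  0.047     ]
[[-0.908  0.419  0.   ]
 [ 0.419  0.908  0.   ]
 [-0.     0.    -1.   ]] {'vertical_fov': 58.10871957099887, 'cx': 318.8007367315123, 'cy': 238.59514512399326, 'T': array([[ 4.18821832e-01,  8.70024885e-01,  2.60086472e-01,
         1.91010743e-01],
       [ 9.08068315e-01, -4.01419407e-01, -1.19475504e-01,
         6.00432361e-01],
       [ 4.57095900e-04,  2.86215233e-01, -9.58165242e-01,
         3.84618565e-01],
       [ 0.00000000e+00,  0.00000000e+00,  0.00000000e+00,
         1.00000000e+00]])}
```

View pics/c.png

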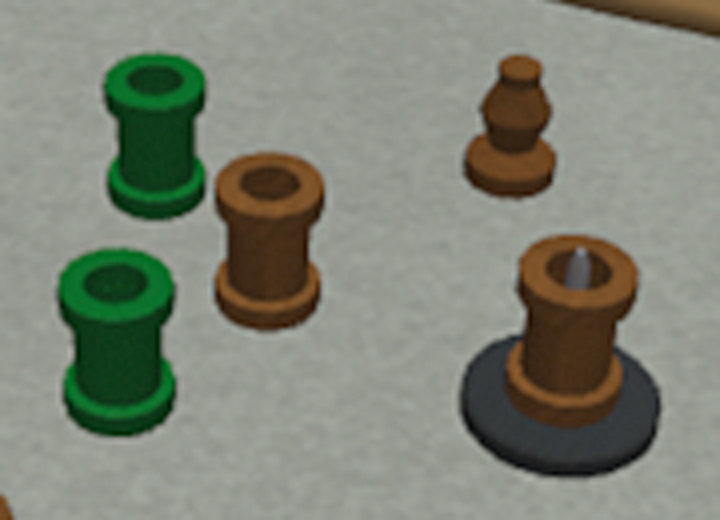

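The crop shows one loose brown spool, at crop (268,240), with no disc under it. The other brown one sits on a stand with the spindle showing, and the remaining two are green. Moving above it now.

jog_arm --motion '[[[-0.03,-0.026,0,0,0,0.04,-1],[-0.06,-0.052,0,0,0,0.08,-1],[-0.09,-0.078,0,0,0,0.12,-1],[-0.12,-0.104,0,0,0,0.16,-1],[-0.15,-0.13,0,0,0,0.2,-1],[-0.18,-0.156,0,0,0,0.24,-1],[-0.21,-0.182,0,0,0,0.28,-1],[-0.24,-0.208,0,0,0,0.32,-1],[-0.27,-0.234,0,0,0,0.36,-1],[-0.3,-0.26,0,0,0,0.4,-1]]]' --force 20

```text
clock: 1.63
position: [0.4257, 0.2041, 0.2271]
ee_rot: [1.272, 2.872, 0.001]
force: [1.0, 0.9, -0.6]
width: 1.0
gripper_force: 0.0
```

```bash
cat >> h.py <<'E'
def go(P):
    o=observe(); M=R.from_rotvec(o["ee_rot"]).as_matrix(); print("t",o["clock"],"pos",o["position"].round(4),"y ang",np.degrees(np.arctan2(M[1,1],M[0,1])).round(1),"z",M[:,2].round(3),"w",o["width"],o["gripper_force"],"F",o["force"].round(2)); print("tool d",(M.T@(np.array(P)-o["position"])).round(4))
E
python3 -c "
from h import *
go([.468,.1135,.16])"
```

```text
t 1.6333 pos [0.4257 0.2041 0.2271] y ang 42.2 z [ 0.001  0.001 -1.   ] w 1.000435390710175 0.0 F [ 0.98  0.92 -0.61]
tool d [-0.0956 -0.0296  0.067 ]
```

jog_arm --motion '[[[-0.025,-0.007,0.015,0,0,0,-1],[-0.05,-0.015,0.03,0,0,0,-1],[-0.075,-0.022,0.05,0,0,0,-1],[-0.096,-0.03,0.067,0,0,0,-1],[-0.096,-0.03,0.067,0,0,0,-1],[-0.096,-0.03,0.067,0,0,0,-1]]]'

```text
clock: 2.13
position: [0.4675, 0.1134, 0.1591]
ee_rot: [-1.273, -2.871, 0.002]
force: [-0.3, 0.2, 0.2]
width: 0.999
gripper_force: 0.0
```

Run:
```python
from h import *
im=get_image("wrist");save("pics/w.png",im)
for d in silhouettes("spool","wrist"):
    print(d["p"],d["pixel"],d["mask"].sum(), atz("wrist",d["pixel"],.06).round(3))
    if np.hypot(*(atz("wrist",d["pixel"],.05)[:2]-[.468,.1135]))<.04: print(fit([("wrist",d["mask"].astype(np.float32))],SP,[.468,.1135]))
go([.468,.1135,.042])
```

```text
0.94 [223.8, 87.1] 7263 [0.368 0.146 0.06 ]
0.77 [320.7, 237.8] 6348 [0.468 0.118 0.06 ]
(array([0.4686, 0.1168]), np.float64(0.071))
0.61 [232.3, 309.4] 3587 [0.458 0.043 0.06 ]
t 2.2333 pos [0.4678 0.1156 0.1602] y ang 42.4 z [ 0.     0.001 -1.   ] w 1.000259821621951 0.0 F [-0.73 -0.54 -0.08]
tool d [-0.0017 -0.0014  0.1182]
```

View pics/w.png

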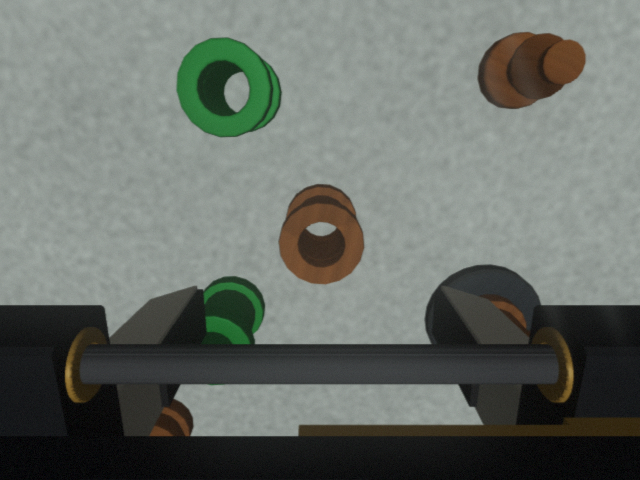

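The brown spool at (321,238) is on bare bench and centred between the fingers. The green spools at (230,87) and (233,310) and the occupied stand at (485,310) are clear of the finger paths. Going straight down to grip.

jog_arm --motion '[[[0,0,0.02,0,0,0,-1],[0,0,0.045,0,0,0,-1],[0,0,0.07,0,0,0,-1],[0,0,0.095,0,0,0,-1],[0,0,0.108,0,0,0,-1],[0,0,0.116,0,0,0,-1],[0,0,0.116,0,0,0,-1]]]'

```text
clock: 2.82
position: [0.4671, 0.1158, 0.043]
ee_rot: [-1.266, -2.874, 0.001]
force: [-0.1, 0.1, 0.3]
width: 1.001
gripper_force: 0.0
```

jog_arm --motion '[[[0,0,0,0,0,0,0.1],[0,0,0,0,0,0,1],[0,0,0,0,0,0,1],[0,0,0,0,0,0,1],[0,0,0,0,0,0,1],[0,0,0,0,0,0,1],[0,0,0,0,0,0,1],[0,0,0,0,0,0,1]]]' --force 20

```text
clock: 3.48
position: [0.4678, 0.1148, 0.0439]
ee_rot: [1.269, 2.873, 0.0]
force: [0.5, -0.2, 3.9]
width: 0.553
gripper_force: 20.0
```

jog_arm --motion '[[[0,0,-0.01,0,0,0,1],[0,0,-0.025,0,0,0,1],[0,0,-0.045,0,0,0,1],[0,0,-0.065,0,0,0,1],[0,0,-0.085,0,0,0,1],[0,0,-0.105,0,0,0,1],[0,0,-0.125,0,0,0,1],[0,0,-0.135,0,0,0,1],[0,0,-0.14,0,0,0,1],[0,0,-0.14,0,0,0,1]]]'

```text
clock: 4.32
position: [0.468, 0.1149, 0.1845]
ee_rot: [1.269, 2.873, 0.002]
force: [0.2, 0.2, -0.7]
width: 0.552
gripper_force: 20.0
```

Run:
```python
from h import *
go([.6115,-.118,.184])
```

```text
t 4.3167 pos [0.468  0.1149 0.1845] y ang 42.3 z [ 0.001  0.001 -1.   ] w 0.5519614455989664 19.99992696364643 F [ 0.24  0.24 -0.66]
tool d [-0.2688 -0.0508  0.0006]
```

jog_arm --motion '[[[-0.015,-0.003,0,0,0,0,1],[-0.045,-0.009,0,0,0,0,1],[-0.075,-0.014,0,0,0,0,1],[-0.105,-0.02,0,0,0,0,1],[-0.135,-0.025,0,0,0,0,1],[-0.165,-0.031,0,0,0,0,1],[-0.195,-0.037,0,0,0,0,1],[-0.225,-0.043,0,0,0,0,1],[-0.25,-0.047,0,0,0,0,1],[-0.269,-0.051,0,0,0,0,1]]]'

```text
clock: 5.15
position: [0.6112, -0.121, 0.1819]
ee_rot: [-1.271, -2.871, 0.003]
force: [0.3, 0.6, -0.5]
width: 0.551
gripper_force: 20.0
```

jog_arm --motion '[[[0,0,0,0,0,0,1],[0,0,0,0,0,0,1],[0,0,0,0,0,0,1]]]'

```text
clock: 5.4
position: [0.6103, -0.1175, 0.1823]
ee_rot: [-1.268, -2.872, 0.0]
force: [-0.6, 0.8, -1.0]
width: 0.555
gripper_force: 20.0
```

Run:
```python
from h import *
go([.6115,-.118,.184])
a=get_image("scene");b=get_image("side");
zt=observe()["position"][2]-.044
S=[(zt+s,zt+e,r) for s,e,r in SP]; ms=[]
for c in("scene","side"):
  for d in silhouettes("spool",c):
    exp=proj(c,[.6115,-.118,zt+.035])[0]
    if np.hypot(*(np.array(d["pixel"])-exp))<30: ms.append((c,d["mask"].astype(np.float32))); print(c,d["p"],fit(ms[-1:],S,[.6115,-.118]))
if ms: print(fit(ms,S,[.6115,-.118]))
w=get_image("wrist")
save("pics/d.png",np.hstack([cv2.resize(a[200:420,220:400],(396,484)),cv2.resize(b[60:280,190:370],(396,484))]))
```

```text
t 5.4 pos [ 0.6103 -0.1175  0.1823] y ang 42.4 z [-0.002  0.001 -1.   ] w 0.5553796793078696 19.999984112509992 F [-0.59  0.81 -1.02]
tool d [-0.0012  0.0006 -0.0017]
scene 0.82 (array([ 0.6097, -0.1194]), np.float64(0.051))
side 0.58 (array([ 0.6113, -0.1182]), np.float64(0.158))
(array([ 0.6102, -0.1196]), np.float64(0.108))
```

View pics/d.png

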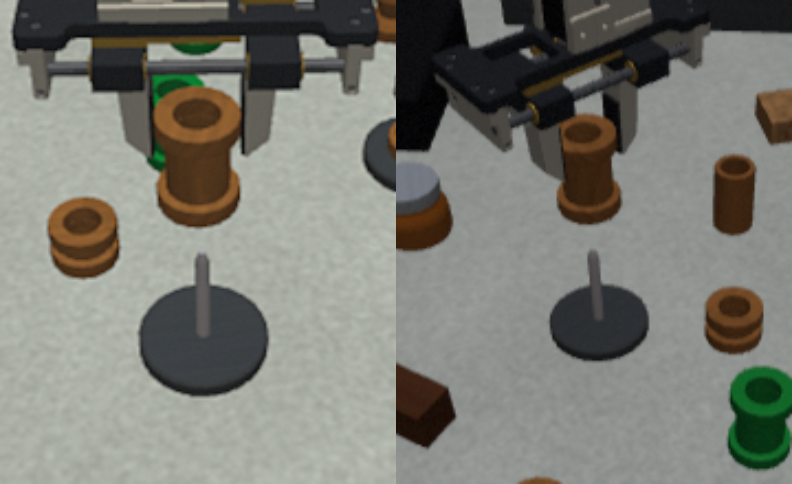

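The spool hangs upright above the spindle in both views: scene crop spool (200,155) over tip (202,258), side crop (590,165) over (594,255). The offset is about 1 mm against 9 mm of clearance. Lowering.

jog_arm --motion '[[[0,0.001,0.01,0,0,0,1],[0,0.001,0.025,0,0,0,1],[0,0.001,0.04,0,0,0,1],[0,0.001,0.052,0,0,0,1],[0,0.001,0.064,0,0,0,1],[0,0.001,0.076,0,0,0,1],[0,0.001,0.088,0,0,0,1],[0,0.001,0.1,0,0,0,1],[0,0.001,0.11,0,0,0,1],[0,0.001,0.115,0,0,0,1]]]'

```text
clock: 6.48
position: [0.6112, -0.1176, 0.067]
ee_rot: [-1.269, -2.872, 0.001]
force: [0.2, 0.1, -1.5]
width: 0.554
gripper_force: 20.0
```

jog_arm --motion '[[[0,0,0.002,0,0,0,1],[0,0,0.004,0,0,0,1],[0,0,0.006,0,0,0,1],[0,0,0.008,0,0,0,1],[0,0,0.01,0,0,0,1],[0,0,0.01,0,0,0,1],[0,0,0.01,0,0,0,1]]]'

```text
clock: 7.07
position: [0.612, -0.1177, 0.0588]
ee_rot: [1.269, 2.874, 0.0]
force: [-1.3, 0.1, -0.2]
width: 0.557
gripper_force: 20.0
```

jog_arm --motion '[[[0,0,0.001,0,0,0,1],[0,0,0.002,0,0,0,1],[0,0,0.002,0,0,0,1],[0,0,0.002,0,0,0,1]]]'

```text
clock: 7.4
position: [0.6119, -0.1178, 0.0567]
ee_rot: [-1.269, -2.874, -0.0]
force: [-0.5, -0.1, -0.5]
width: 0.553
gripper_force: 20.0
```

jog_arm --motion '[[[0,0,0.001,0,0,0,1],[0,0,0.001,0,0,0,1],[0,0,0.001,0,0,0,1]]]'

```text
clock: 7.65
position: [0.6121, -0.1178, 0.0561]
ee_rot: [1.269, 2.873, 0.0]
force: [-0.4, 0.5, 3.9]
width: 0.553
gripper_force: 20.0
```

jog_arm --motion '[[[0,0,0.0005,0,0,0,1],[0,0,0.0005,0,0,0,1],[0,0,0.0005,0,0,0,1]]]'

```text
clock: 7.9
position: [0.6121, -0.1178, 0.056]
ee_rot: [1.269, 2.873, 0.001]
force: [-2.7, 0.3, 8.3]
width: 0.549
gripper_force: 20.0
```

Run:
```python
from h import *
a=get_image("scene");b=get_image("side")
save("pics/e.png",np.hstack([cv2.resize(a[240:420,220:400],(396,396)),cv2.resize(b[100:280,190:370],(396,396))]))
go([.612,-.118,.056])
```

```text
t 8.0 pos [ 0.6121 -0.1178  0.056 ] y ang 42.3 z [ 0.001  0.    -1.   ] w 0.5494583644367828 20.00080320693087 F [-3.13  0.96  8.9 ]
tool d [-0.0001 -0.0002  0.    ]
```

View pics/e.png

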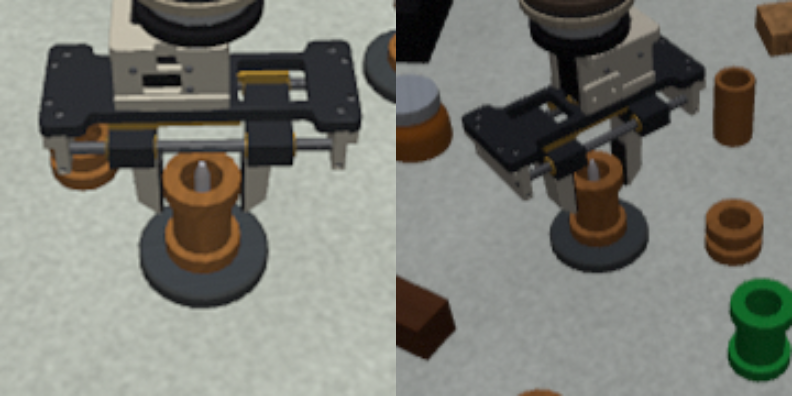

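The spool sits on the disc with the spindle tip showing in its bore (scene crop (202,178), side crop (594,165)). It is in contact with the base at about 8 N, so I'll release and then retreat straight up.

jog_arm --motion '[[[0,0,0,0,0,0,0.1],[0,0,0,0,0,0,-0.4],[0,0,0,0,0,0,-1],[0,0,0,0,0,0,-1],[0,0,0,0,0,0,-1],[0,0,0,0,0,0,-1],[0,0,0,0,0,0,-1],[0,0,0,0,0,0,-1]]]'

```text
clock: 8.67
position: [0.6119, -0.1177, 0.0551]
ee_rot: [-1.269, -2.874, 0.0]
force: [-0.1, -0.0, 0.2]
width: 0.984
gripper_force: 0.0
```

jog_arm --motion '[[[0,0,-0.01,0,0,0,-1],[0,0,-0.025,0,0,0,-1],[0,0,-0.045,0,0,0,-1],[0,0,-0.07,0,0,0,-1],[0,0,-0.095,0,0,0,-1],[0,0,-0.12,0,0,0,-1],[0,0,-0.145,0,0,0,-1],[0,0,-0.16,0,0,0,-1],[0,0,-0.16,0,0,0,-1],[0,0,-0.16,0,0,0,-1]]]'

```text
clock: 9.5
position: [0.6123, -0.1179, 0.2166]
ee_rot: [1.269, 2.872, 0.001]
force: [-0.4, -0.3, -1.5]
width: 1.002
gripper_force: 0.0
```

Run:
```python
from h import *
a=get_image("scene");b=get_image("side")
save("pics/f.png",np.hstack([cv2.resize(a[160:420,140:400],(396,396)),cv2.resize(b[100:280,190:370],(396,396))]))
go([.612,-.118,.056])
```

```text
t 9.6 pos [ 0.6113 -0.1176  0.2147] y ang 42.3 z [-0.001  0.    -1.   ] w 1.0056083679936636 0.0 F [-0.35  0.01 -0.34]
tool d [-0.0009  0.0003  0.1587]
```

View pics/f.png

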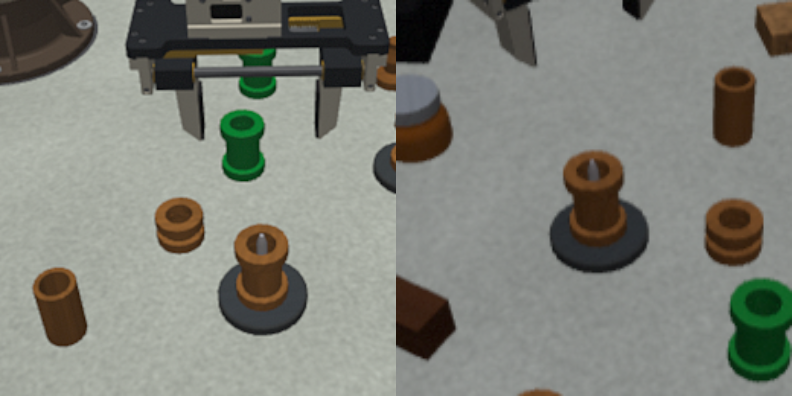

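The spool sits flat on the stand with the spindle in its bore (scene crop (262,265), side crop (594,200)). The gripper is clear, and the short spool and sleeve are where they were.

```bash
python3 -c "
from cell import sign_off
print(sign_off())"
```

```text
the job is handed in; nothing more can be done
None
```

The loose brown spool is on the bare spindle, sitting flat on the stand's base and released; the job was handed in at about 9.6 s, with the short spool and sleeve left where they stood.

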